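Snug an adjustable wrench on a water outlet's cap and nip the cap up

ROBOT

A 6-joint arm with a two-finger parallel gripper is mounted at the origin on a cart in front of the work surface, level with it; the furniture and walls round the work are solid. World frame = base frame: x ahead of the robot, y to its left, z up, the work surface at z = 0. Lengths are in m, angles in rad, forces in N, time in s.
With the tool pointing down it reaches from about 0.25 to 0.725 m from the base axis. Payload 9.7 kg.
Tool frame: the origin (TCP) lies on the centre line of the jaws, within the pads' length; the fingertips stand 8 mm ahead of it and the grasp point (between the pads) lies 11 mm behind it (ctrl.nose_length is the distance from the TCP to the fingertips, in m); z points along the fingers, y is the line along which they close (so a half turn about z gives the same grasp; the last joint's range is limited). The gripper opens to 85 mm and grips with 20 to 120 N. Pads are 22 mm wide; open, the fingers measure 114 mm over their backs; the gripper's body (76 mm by 85 mm) begins 54 mm behind the grasp point. The pads swing forward as they close: fully open they stand 13 mm farther back than shut.
Start: joints at [1.273, 0.087, 0.176, 1.66, 0, 1.571], TCP at [0.161, 0.526, 0.239] pointing down, gripper open.
Joint ranges: [-3.13, 3.13], [-0.85, 1.81], [-1.15, 1.24], [-2.2, 2.28], [-1.44, 1.52], [-3.14, 3.14]. Speed limits (rad/s): [2.22, 2.22, 2.57, 3.14, 3.14, 3.14].

INTERFACE

Orientations are given as [roll, pitch, yaw] about the fixed x, y, z axes, in that order (R = Rz(yaw) Ry(pitch) Rx(roll)).
In Python, from workcell import monitor, imaging, ctrl, nets gives the robot as it stands.
- The arm moves only by the tool drive_tool, never from a script. Its argument "targets" is a list of rows, each a list of 2 entries, a list of its own where there are three numbers: the shift along the world's x, y, z in cm, then the turn about the world's z in rad. A call has exactly 8 rows; each row is the pose to reach, as a shift and turn from the pose commanded when the call began; what a row does not reach only later rows make up. A row lasts 1/10 s, in which the tool goes at most 50 mm and 8.59 degrees, less where a joint would pass 70% of its speed; a pose out of reach is approached as far as the arm can. A call with a gripper value outside its range is refused whole. "claw" is the closure, from 0 (fully open) to 1 (shut), set as the call begins (left out, the last holds). The fingers move at their own pace and stop on an object; "force" is the grip in N (left out, the last holds). Time passes only in rows, so rows that repeat a pose let the fingers close, or fill a call up. It gives the time, the measured TCP pose, the force, the opening and the grip force at its end, in the units of the state.
- monitor.sense(): the state, without advancing time (a new reading comes with each control period).
- imaging.grab_frame(name): name is "scene" or "top" or "wrist"; returns the picture (400x640x3 uint8, blue, green, red); there is no depth.
- imaging.calibration(name): a dict with "fx", "fy", "cx", "cy" (pixels), "k1" (the pictures are not rectified: a ray, as slopes to the right and down, at radius r is drawn at 1 + k1 r^2 times it, then the intrinsics apply), "world_to_cam" (4x4, takes a point from world to camera coordinates); the wrist camera has in their place "tool_from_camera" (4x4, takes a point from camera to tool coordinates, whose origin is the TCP and whose axes are the flange's). Camera axes: x right, y up, looking along -z (the intrinsics and any distortion apply to the point x, -y, -z); pixel columns grow to the right and rows downward; lengths in m; the calibration is good to about 2 mm. A picture is of the moment at which its call begins: read the wrist's pose just before it. calibration takes no time and is no camera call.
- ctrl.finish_job(): hands the job in; it is judged then, once.
Trained networks look in the newest picture that a camera, given by its name, has taken for a name from the list of things; names that differ only in an ending like _2 or _b are one class to them, and where a whole thing is asked for, a point or a joint stands for the part that bears it (a point fixed in the world has none). Each returns a list of dicts, best first, with "score" (0 to 1); they miss things now and then, are a little off and sometimes report something else, mostly with a low value. They report only what shows in the picture. A call takes as long as a camera call.
- nets.spot_in(camera, thing): "location" ([x, y, z] in m, in world coordinates, good to about 4 mm: the middle of the surface that is visible of it).
- nets.outline_of(camera, thing): "mask" (400x640 bool, what is visible of it).
The state is a dict: "clock": time; "qpos": joint angles; "dq": joint speeds; "effort": joint torques, N m; "eef_pos": TCP position; "eef_rot": TCP orientation; "ft_force": force on the tool from outside, world axes, zero at the start; "torque": the same for the moment, N m; "opening": finger opening in m; "grasp_force": force on a finger pad.
Only numpy, scipy, OpenCV 4.12 (cv2) and the standard library are available. Lean on these libraries where they do the work, as an engineer would, in place of code of your own. Each camera call takes 0.05 s, during which the arm holds its last target. There are 200 camera calls.

TASK

The brass hex cap on the coffee machine's water outlet is not screwed fully home; an adjustable wrench lies loosely around it with its jaw too wide. Roll the wrench's knurled thumbwheel until the jaw grips the cap's flats snugly, and only then swing the handle clockwise (seen from above) until the cap comes home against its stop. Use light forces, so that nothing is strained and the jaw does not spread again, turn the cap only with the wrench, leave the wrench in place, gripping the home cap, and leave the things around alone.

Things in the scene. Friction and masses are not known exactly. Their poses are not given: they have to be found in the camera images.
- deck_plate: Fixed aluminium deck plate, 250 x 200 x 8 mm, let 0 to 5 mm into the worktop (its upper face is 3 to 8 mm above it). Origin: on the cap's turning axis, at the plate's underside; z up. It spans x -180 to +70, y -100 to +100 mm. Its x axis points the way the cap's x axis points when the cap is home.
- cap_nut: Greased brass hex cap on the plate, 36 mm across flats, 32.5 high with its domed crown (hexagon 22 mm of it). Origin: on its axis, at the plate's upper face; x points to a corner, so two flats are normal to y. It turns about z with 0.2 N m of friction and starts 0.5 to 0.65 rad anticlockwise of home, where it stops hard.
- cap_corner (a point): A corner of the cap's hexagon: 20.8 mm from its axis along its x, 12.5 mm above the plate.
- wrench: Loose steel adjustable wrench, about 0.6 kg, flat on the plate round the cap. Origin: underside, 18 mm from the fixed jaw's face; z up; handle along -x, round end at -235 mm. Head 16 mm thick, within x -78 to +24, y -43 to +36 mm. Fixed jaw's face at y = +18 mm, throat at x = -24. Its x starts within 0.2 rad of the cap's; when snug it lies square on the flats.
- jaw: The wrench's sliding jaw, 50 x 16 x 16 mm, axes as the wrench's. Origin: underside, 8 mm behind its face. It slides along the wrench's +y (to the fixed jaw), 0.8 mm per radian of the thumbwheel, whose friction locks it against about 50 N: pushing the handle with more than about 8 N once the cap is at its stop spreads it.
- jaw_face (a point): Middle of the sliding jaw's face, 8 mm above the wrench's underside. Snug on the cap it lies at y = -18 mm in the wrench's frame; at the start at -22.5 to -24 mm.
- thumbwheel: The wrench's knurled wheel, 20 mm in diameter, 20 long, axis along the wrench's y; origin: its centre, at x -50, y -0.5, z 12.7 mm in the wrench's frame; its top is 6.7 mm above the head. It turns (right-hand about wrench +y closes the jaw, its top then moving to +x, towards the cap); its orientation turns with it.
- wheel_center (a point): Centre of the thumbwheel, axes as the wrench's. Rolling takes 4 N along its top (0.04 N m). It does not yield to downward push, so feel for it and hold the force. Friction with a finger is about 1.5 (1.2 to 1.8): pressed with 6 to 12 N, a fingertip dragged along x over its top rolls it, in several strokes; once the jaw is snug it rolls no further.
- handle (a point): Middle of the wrench's blue handle (26 mm wide, 14 thick, 110 long), 165 mm from the wrench's origin along its -x, 7 mm above its underside. Swinging the snug wrench takes about 2 to 4 N here.
- tub: White yoghurt tub, 72 mm wide, 71 tall, standing; origin at its foot.
- tin: Food tin, 57 mm in diameter, 72 tall, standing left of the tall black coffee machine (solid; keep the arm clear of it: about world x beyond 0.48 m, y -0.22 to -0.65 m, 0.4 m tall); origin at its foot.
- egg_timer: Red egg timer, 66 mm wide, 64 tall, standing; origin at its foot.
- canister: Grey-green canister with a wooden lid, 77 mm wide, 100 tall, standing; origin at its foot.

How it is judged:
By the outcome, as a careful person would: the job done as asked, in the order asked, and still so for the second after the job is handed in, with the robot touching nothing.
It also fails if it takes over 69 s, if anything falls off the work surface, if the arm or the gripper's body presses on something with over 40 N, if the wrist force passes 120 N, or if a joint passes its speed limit or range.

## Working session

There is one attempt and no reset: what is moved stays moved. The work goes in short steps, Python scripts to look and compute and a tool call to move; the robot and the scene stay as the last step left them, time stands still between calls to the robot, and variables do not carry over. Pictures are saved under pics/ and viewed, at most 10 in all, crops included, and the job is handed in when it is done.

Besides the shell and the picture viewer there is one more tool, called after ">>>" as a command line: name --argument value ..., lists and objects as JSON in quotes. drive_tool: Moves the arm, as the interface text tells. Its arguments: {"type":"object","properties":{"targets":{"type":"array","items":{"type":"array"}},"claw":{"type":"number"},"force":{"type":"number"}},"required":["targets"]}

```bash
mkdir -p pics; ls; cat > h.py <<'E'
import numpy as np, cv2
from workcell import monitor, imaging, ctrl, nets
def cam(name):
    c=imaging.calibration(name); K=np.array([[c['fx'],0,c['cx']],[0,c['fy'],c['cy']],[0,0,1]],float)
    if 'world_to_cam' in c: W=np.array(c['world_to_cam'])
    else:
        from scipy.spatial.transform import Rotation as R
        s=monitor.sense(); T=np.eye(4); T[:3,:3]=R.from_euler('xyz',s['eef_rot']).as_matrix(); T[:3,3]=s['eef_pos']
        W=np.linalg.inv(T@np.array(c['tool_from_camera']))
    return K,c['k1'],W
def proj(C,P):
    K,k,W=C; P=np.atleast_2d(P); p=P@W[:3,:3].T+W[:3,3]; a=np.c_[p[:,0],-p[:,1]]/(-p[:,2:3])
    a=a*(1+k*(a**2).sum(1,keepdims=True)); return a*[K[0,0],K[1,1]]+K[:2,2]
def ray(C,uv,z):
    K,k,W=C; d=(np.atleast_2d(uv)-K[:2,2])/[K[0,0],K[1,1]]; a=d.copy()
    for _ in range(20): a=d/(1+k*(a**2).sum(1,keepdims=True))
    v=np.c_[a[:,0],-a[:,1],-np.ones(len(a))]@W[:3,:3]; o=-W[:3,:3].T@W[:3,3]
    return o+v*((z-o[2])/v[:,2])[:,None]
E
python3 - <<'E'
from h import *
print(monitor.sense())
for n in ('top','scene'):
    im=imaging.grab_frame(n); cv2.imwrite(f'pics/{n}0.png',im)
    for t in ('deck_plate','cap_nut','cap_corner','wrench','jaw','jaw_face','thumbwheel','wheel_center','handle','tub','tin','egg_timer','canister'):
        r=nets.spot_in(n,t); print(n,t,[(np.round(x['location'],4).tolist(),round(x['score'],2)) for x in r[:2]])
E
```

```text
pics
{'clock': 0.0, 'qpos': array([ 1.27304623e+00,  8.74543796e-02,  1.75142988e-01,  1.65979788e+00,
       -1.20430997e-05,  1.57084644e+00]), 'dq': array([-1.42354393e-03, -2.76560788e-04,  1.70810893e-03, -3.13117465e-04,
       -6.26182638e-05,  2.41293414e-04]), 'effort': array([ 1.64952984e-03, -5.20392752e+01,  4.64794850e+01,  1.65844196e-02,
        8.96226538e-05,  2.61997417e-05]), 'eef_pos': array([0.16129358, 0.52559272, 0.23859074]), 'eef_rot': array([-3.14027971e+00,  1.21088818e-05,  2.84379246e+00]), 'ft_force': array([-0.20186828, -0.66673153,  0.49198563]), 'torque': array([0.00177936, 0.03821685, 0.00188685]), 'grasp_force': 0.0, 'opening': 0.08541708152633289}
top deck_plate [([0.5776, 0.0189, 0.0086], 0.78)]
top cap_nut []
top cap_corner [([0.5527, -0.0299, 0.035], 0.57)]
top wrench [([0.5311, 0.0448, 0.0203], 0.7)]
top jaw [([0.5839, 0.0177, 0.0046], 0.66), ([0.5207, -0.0286, 0.0248], 0.56)]
top jaw_face [([0.5494, 0.0213, 0.0306], 0.39)]
top thumbwheel [([0.5469, 0.024, 0.0294], 0.62)]
top wheel_center [([0.5341, 0.0434, 0.0187], 0.97)]
top handle [([0.5333,
[... 286 characters left out ...]
.0352, 0.0305], 0.72)]
scene cap_corner [([0.5496, -0.0288, 0.0341], 0.57)]
scene wrench [([0.5276, 0.0355, 0.0196], 0.68)]
scene jaw [([0.5189, -0.027, 0.0212], 0.75)]
scene jaw_face [([0.5203, -0.0323, 0.0258], 0.52)]
scene thumbwheel [([0.5443, 0.0215, 0.0201], 0.4), ([0.509, 0.3248, 0.0635], 0.36)]
scene wheel_center [([0.5251, 0.0384, 0.0211], 0.98)]
scene handle [([0.5309, 0.0371, 0.0165], 0.61), ([0.7303, -0.1257, 0.0512], 0.21)]
scene tub [([0.7379, 0.0041, 0.0684], 0.68)]
scene tin [([0.7325, -0.1257, 0.0526], 0.98)]
scene egg_timer [([0.425, -0.2385, 0.0486], 0.84), ([0.5124, 0.3222, 0.0664], 0.24)]
scene canister [([0.5121, 0.3265, 0.0621], 0.65), ([0.5438, 0.0202, 0.0261], 0.17)]
```

View pics/top0.png

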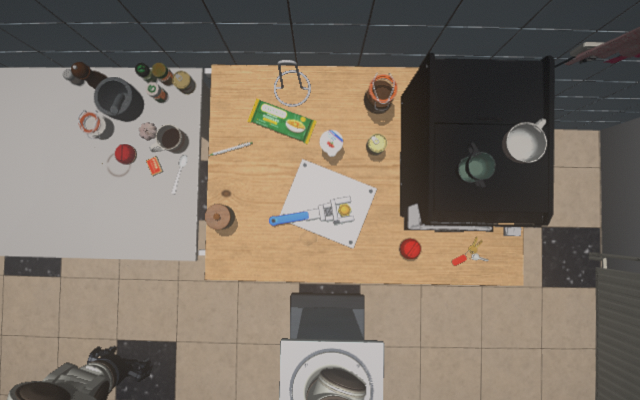

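View pics/scene0.png

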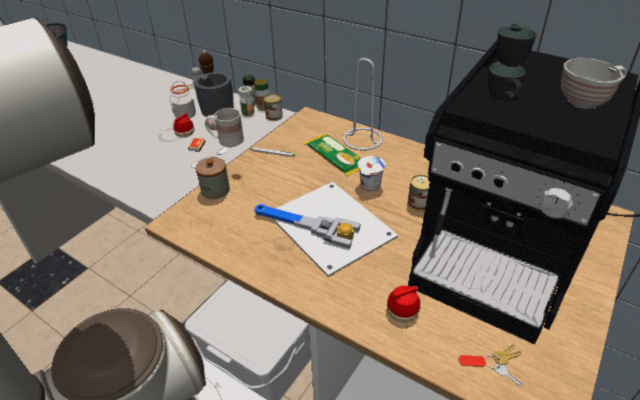

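The top view shows the wrench with its blue handle end near (273,220), the wheel near (318,212) and the cap near (345,211). The plate corners are at about (313,162), (375,190), (352,245) and (281,233). The scene view shows the same layout, with the handle side clear. Next I'm bringing the wrist camera over it.

>>> drive_tool --targets '[[[3,-4,0],0.1],[[6,-8,0.5],0.2],[[9,-12,1],0.3],[[12,-16,1],0.42],[[15,-20,1],0.42],[[18,-24,2],0.42],[[21,-28,2],0.42],[[24,-32,2],0.42]]' --claw 1 --force 30

```text
clock: 2.2
eef_pos: [0.4013, 0.2054, 0.2599]
eef_rot: [3.141, 0.001, -3.019]
ft_force: [0.8, 0.0, 0.0]
opening: -0.0004
grasp_force: 0.0
```

>>> drive_tool --targets '[[[2,-3,0],0],[[4,-6,0],0],[[6,-9,0],0],[[8,-12,0],0],[[10,-15.5,0],0],[[10,-15.5,0],0],[[10,-15.5,0],0],[[10,-15.5,0],0]]'

```text
clock: 3.0
eef_pos: [0.5001, 0.0526, 0.2594]
eef_rot: [3.141, -0.0, -3.019]
ft_force: [0.4, 0.3, 0.7]
opening: 0.0001
grasp_force: 0.0
```

```bash
python3 - <<'E'
from h import *
s=monitor.sense(); print(s['clock'],s['qpos'],s['eef_pos'],s['eef_rot'],s['ft_force'])
C=cam('wrist')
im=imaging.grab_frame('wrist'); cv2.imwrite('pics/w1.png',im)
for t in ('deck_plate','cap_nut','cap_corner','jaw','jaw_face','wheel_center','handle'):
    r=nets.spot_in('wrist',t); print(t,[(np.round(x['location'],4).tolist(),round(x['score'],2)) for x in r[:2]])
c=imaging.calibration('wrist');print(c)
import pickle;pickle.dump(C,open('w1.pkl','wb'))
E
```

```text
3.0 [ 1.04704252e-01 -1.75632534e-02  1.07698990e-01  1.69610860e+00
  2.32478512e-04 -1.77859547e-02] [0.50006555 0.05261592 0.25936861] [ 3.14135932e+00 -4.58903076e-05 -3.01910245e+00] [0.44889601 0.30676199 0.6602474 ]
deck_plate [([0.5637, -0.0027, 0.0095], 0.66)]
cap_nut [([0.5495, -0.0275, 0.037], 0.93), ([0.522, -0.031, 0.0286], 0.41)]
cap_corner [([0.5535, -0.0247, 0.0398], 0.91)]
jaw [([0.5248, -0.0301, 0.0249], 0.84)]
jaw_face [([0.519, -0.0291, 0.0231], 0.83)]
wheel_center [([0.5293, 0.0436, 0.023], 0.59)]
handle [([0.5318, 0.0413, 0.0227], 0.74)]
{'fx': 341.2450030978256, 'fy': 341.2450030978256, 'cx': 320.9969491223675, 'cy': 196.24788747048945, 'k1': -0.027109501259059667, 'tool_from_camera': array([[ 8.09267502e-05,  9.46236885e-01,  3.23474498e-01,
         8.21698359e-02],
       [ 9.99999941e-01, -1.84365981e-04,  2.89132982e-04,
         6.69133799e-04],
       [ 3.33225985e-04,  3.23474455e-01, -9.46236844e-01,
        -1.34215572e-01],
       [ 0.00000000e+00,  0.00000000e+00,  0.00000000e+00,
         1.00000000e+00]])}
```

View pics/w1.png

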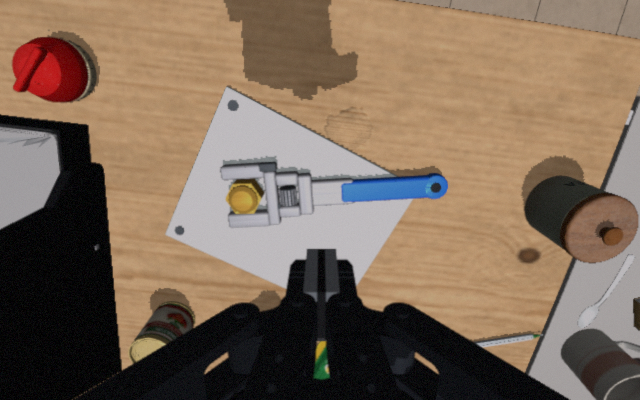

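The wrist view shows the cap at (243,197), the wheel at about (289,195) and the round handle end at (446,187). The sliding jaw is the bar at about (247,171), and the fixed jaw is at about (250,219).

```bash
python3 - <<'E'
from h import *
import pickle; C=pickle.load(open('w1.pkl','rb'))
im=cv2.imread('pics/w1.png'); cv2.imwrite('pics/w1c.png',cv2.resize(im[145:245,210:340],None,fx=6,fy=6,interpolation=cv2.INTER_CUBIC))
for n,uv,z in (('wheel',(289,195),.028),('end',(446,187),.013),('cap',(243,197),.036),('p1',(228,87),.006),('p2',(166,235),.006)): print(n,ray(C,uv,z))
E
```

```text
wheel [[0.54541091 0.02235088 0.028     ]]
end [[0.5182672  0.20308811 0.013     ]]
cap [[ 0.55121361 -0.02768912  0.036     ]]
p1 [[ 0.43776664 -0.05627142  0.006     ]]
p2 [[ 0.62483176 -0.12766399  0.006     ]]
```

View pics/w1c.png

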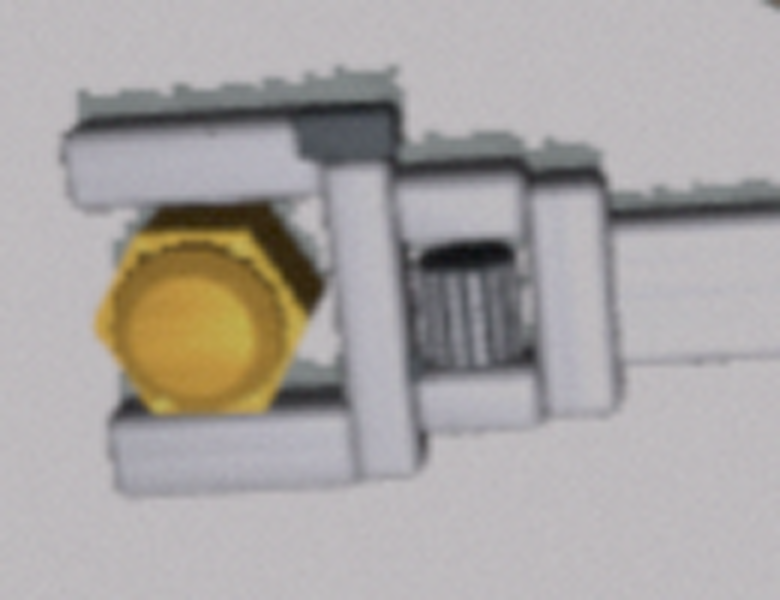

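>>> drive_tool --targets '[[[1.5,-0.7,-4.5],0.02],[[3,-1.4,-9],0.02],[[4.35,-2.1,-13],0.02],[[4.35,-2.1,-17],0.02],[[4.35,-2.1,-20],0.02],[[4.35,-2.1,-21.5],0.02],[[4.35,-2.1,-21.7],0.02],[[4.35,-2.1,-21.7],0.02]]'

```text
clock: 4.2
eef_pos: [0.5444, 0.0313, 0.0434]
eef_rot: [-3.141, 0.001, -2.999]
ft_force: [-0.1, 0.5, 0.6]
opening: 0.0004
grasp_force: 0.0
```

>>> drive_tool --targets '[[[0,0,-0.05],0],[[0,0,-0.1],0],[[0,0,-0.15],0],[[0,0,-0.2],0],[[0,0,-0.25],0],[[0,0,-0.3],0],[[0,0,-0.3],0],[[0,0,-0.3],0]]'

```text
clock: 5.0
eef_pos: [0.5438, 0.0311, 0.0392]
eef_rot: [3.142, -0.0, -2.999]
ft_force: [-0.1, -0.5, -0.1]
opening: 0.0001
grasp_force: 0.0
```

>>> drive_tool --targets '[[[0,0,-0.04],0],[[0,0,-0.08],0],[[0,0,-0.12],0],[[0,0,-0.16],0],[[0,0,-0.16],0],[[0,0,-0.16],0],[[0,0,-0.16],0],[[0,0,-0.16],0]]'

```text
clock: 5.8
eef_pos: [0.5439, 0.0312, 0.0377]
eef_rot: [-3.142, -0.0, -2.999]
ft_force: [-0.2, -0.2, 0.1]
opening: -0.0003
grasp_force: 0.0
```

>>> drive_tool --targets '[[[0,0,-0.04],0],[[0,0,-0.08],0],[[0,0,-0.12],0],[[0,0,-0.16],0],[[0,0,-0.16],0],[[0,0,-0.16],0],[[0,0,-0.16],0],[[0,0,-0.16],0]]'

```text
clock: 6.6
eef_pos: [0.544, 0.0311, 0.0363]
eef_rot: [-3.141, 0.0, -2.999]
ft_force: [-1.6, -1.4, 5.4]
opening: 0.0002
grasp_force: 2.1
```

>>> drive_tool --targets '[[[0,0,-0.02],0],[[0,0,-0.02],0],[[0,0,-0.02],0],[[0,0,-0.02],0],[[0,0,-0.02],0],[[0,0,-0.02],0],[[0,0,-0.02],0],[[0,0,-0.02],0]]'

```text
clock: 7.4
eef_pos: [0.544, 0.0311, 0.0363]
eef_rot: [-3.141, 0.0, -2.999]
ft_force: [-1.1, -0.3, 6.4]
opening: 0.0002
grasp_force: 2.5
```

>>> drive_tool --targets '[[[0,0,-0.04],0],[[0.04,-0.25,-0.04],0],[[0.08,-0.55,-0.04],0],[[0.13,-0.85,-0.04],0],[[0.17,-1.15,-0.04],0],[[0.22,-1.45,-0.04],0],[[0.27,-1.78,-0.04],0],[[0.27,-1.78,-0.04],0]]'

```text
clock: 8.2
eef_pos: [0.5476, 0.0139, 0.0378]
eef_rot: [3.14, 0.003, -2.999]
ft_force: [-5.0, 3.0, 19.5]
opening: -0.0001
grasp_force: 9.6
```

```bash
python3 - <<'E'
from h import *
import pickle
s=monitor.sense(); print(s['clock'],s['eef_pos'],s['ft_force'],s['torque'])
C=cam('wrist'); im=imaging.grab_frame('wrist'); cv2.imwrite('pics/w2.png',im); pickle.dump(C,open('w2.pkl','wb'))
c=imaging.grab_frame('scene'); cv2.imwrite('pics/s2.png',cv2.resize(c[195:260,270:400],None,fx=5,fy=5,interpolation=cv2.INTER_CUBIC))
E
```

```text
8.2 [0.54760809 0.01390907 0.03781629] [-5.04542038  3.03018421 19.48966108] [ 0.61156306  0.90245053 -0.00144207]
```

View pics/w2.png

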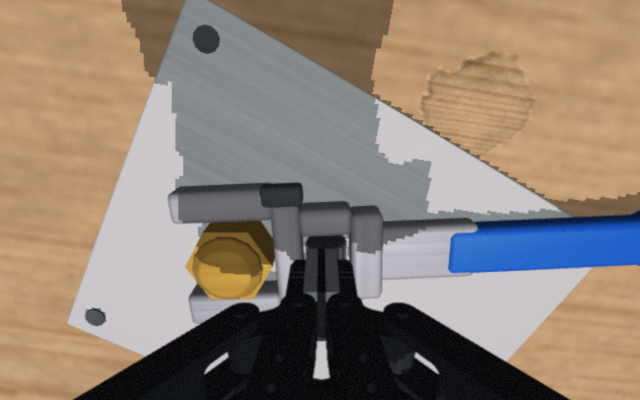

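The tip sits on the wheel near (325,245), with the jaw bar at about (235,203) and the cap at (230,262). The force rose to 19 N, so the tip profile isn't flat. I'll lift off, then measure the jaw gap.

>>> drive_tool --targets '[[[0,0,0.15],0],[[0,0,0.5],0],[[0,0.4,0.8],0],[[0,0.4,0.8],0],[[0,0.4,0.8],0],[[0,0.4,0.8],0],[[0,0.4,0.8],0],[[0,0.4,0.8],0]]'

```text
clock: 9.1
eef_pos: [0.5465, 0.0173, 0.0433]
eef_rot: [3.142, -0.0, -3.0]
ft_force: [-0.1, 0.3, -0.8]
opening: 0.0007
grasp_force: 0.0
```

```bash
python3 - <<'E'
from h import *
import pickle
a=cv2.imread('pics/w2.png')[170:320,160:400]; cv2.imwrite('pics/w2c.png',cv2.resize(a,None,fx=3.3333,fy=3.3333,interpolation=cv2.INTER_CUBIC))
C=pickle.load(open('w1.pkl','rb'))
q=lambda x:(np.array(x)/6+[210,145])
P=ray(C,[q((80,207)),q((320,190)),q((118,423)),q((350,405)),q((470,305))],.023); print(P)
d=P[1]-P[0]; d/=np.linalg.norm(d); n=np.array([-d[1],d[0],0]); print('dir',d,(P[2:4]-P[0])@n)
C2=pickle.load(open('w2.pkl','rb'));print('tip px',proj(C2,[0.5476,0.0139,0.0298]))
E
```

```text
[[ 5.37800875e-01 -5.34479536e-02  2.30000000e-02]
 [ 5.28968536e-01 -8.66451747e-03  2.30000000e-02]
 [ 5.80940727e-01 -4.47223321e-02  2.30000000e-02]
 [ 5.71583319e-01  8.75496725e-05  2.30000000e-02]
 [ 5.48246511e-01  2.13989948e-02  2.30000000e-02]]
dir [-0.19349603  0.98110106  0.        ] [-0.04401293 -0.0435029 ]
tip px [[319.68443901 263.30812528]]
```

View pics/w2c.png

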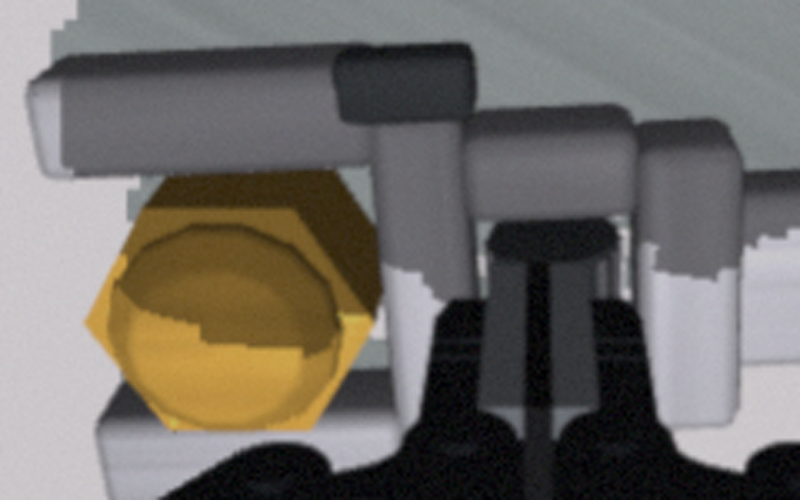

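```bash
cat >> h.py <<'E'
def gap(C,a,b,c,e,z=.023):
    P=ray(C,[a,b,c,e],z); d=P[1]-P[0]; d/=np.linalg.norm(d); n=np.array([-d[1],d[0],0]); return d,(P[2:4]-P[0])@n
E
python3 - <<'E'
from h import *
import pickle
C1=pickle.load(open('w1.pkl','rb'));C2=pickle.load(open('w2.pkl','rb'))
q1=lambda x,y:(np.array((x,y))/6+[210,145]); q2=lambda x,y:(np.array((x,y))*.3+[160,170])
print(gap(C2,q2(62,178),q2(370,165),q2(110,430),q2(390,428)))
for n,C,c,w in(('1',C1,q1(190,330),q1(470,305)),('2',C2,q2(225,325),q2(553,290))): print(n,ray(C,c,.0385),ray(C,w,.029))
C=cam('wrist'); im=imaging.grab_frame('wrist'); cv2.imwrite('pics/w3.png',im); pickle.dump(C,open('w3.pkl','wb'))
a=im[180:320,160:400]; cv2.imwrite('pics/w3c.png',cv2.resize(a,None,fx=3.3333,fy=3.3333,interpolation=cv2.INTER_CUBIC))
E
```

```text
(array([-0.18787438,  0.98219307,  0.        ]), array([-0.04267894, -0.04414191]))
1 [[ 0.55397913 -0.02848975  0.0385    ]] [[0.54614487 0.02175213 0.029     ]]
2 [[ 0.55059933 -0.02724541  0.0385    ]] [[0.54429205 0.01639052 0.029     ]]
```

View pics/w3c.png

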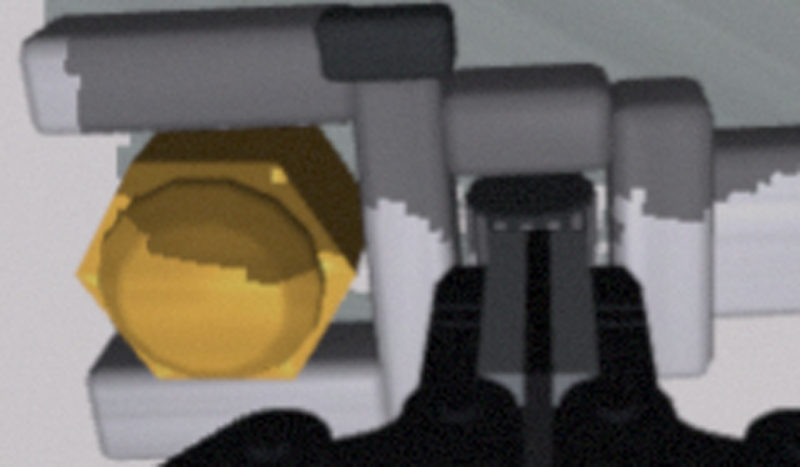

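Now the wheel's centre is at about y=0.0164 (crop px 553,290). The wrench slid about 5 mm until its throat met the cap, so the first stroke mostly pushed it. I'll restart centred on the wheel.

>>> drive_tool --targets '[[[-0.2,0.5,0],0],[[-0.2,0.5,-0.2],0],[[-0.2,0.5,-0.4],0],[[-0.2,0.5,-0.48],0],[[-0.2,0.5,-0.54],0],[[-0.2,0.5,-0.6],0],[[-0.2,0.5,-0.64],0],[[-0.2,0.5,-0.64],0]]'

```text
clock: 9.95
eef_pos: [0.5446, 0.0223, 0.038]
eef_rot: [3.142, 0.0, -2.999]
ft_force: [-3.2, -0.8, 6.9]
opening: 0.0001
grasp_force: 4.0
```

>>> drive_tool --targets '[[[0,0,-0.01],0],[[0.04,-0.2,-0.01],0],[[0.08,-0.45,-0.01],0],[[0.12,-0.7,-0.01],0],[[0.16,-0.95,-0.01],0],[[0.2,-1.2,-0.01],0],[[0.22,-1.3,-0.01],0],[[0.22,-1.3,-0.01],0]]'

```text
clock: 10.75
eef_pos: [0.5468, 0.0098, 0.038]
eef_rot: [3.14, 0.001, -2.999]
ft_force: [-3.6, 2.6, 9.5]
opening: 0.0003
grasp_force: 4.4
```

```bash
python3 - <<'E'
from h import *
import pickle
s=monitor.sense(); print(s['clock'],s['eef_pos'],s['ft_force'],s['torque'])
C=cam('wrist'); im=imaging.grab_frame('wrist'); cv2.imwrite('pics/w4.png',im); pickle.dump(C,open('w4.pkl','wb'))
for t in ('jaw','jaw_face','thumbwheel','wheel_center','cap_nut'):
    print(t,[(np.round(x['location'],4).tolist(),round(x['score'],2)) for x in nets.spot_in('wrist',t)[:1]])
# sliding jaw vs head, compare numerically: edges along column band left of cap
for f in ('w2','w3','w4'):
    g=cv2.cvtColor(cv2.imread(f'pics/{f}.png'),cv2.COLOR_BGR2GRAY)
    print(f,g[175:330,201].tolist())
E
```

```text
10.75 [0.5468294  0.00978652 0.03796218] [-3.63253405  2.56999604  9.51530053] [ 0.67792915  0.84756769 -0.03094035]
jaw [([0.5227, -0.0309, 0.0258], 0.63)]
jaw_face [([0.5224, -0.0342, 0.0233], 0.64)]
thumbwheel [([0.5404, 0.0179, 0.0257], 0.62)]
wheel_center [([0.529, 0.0473, 0.0255], 0.88)]
cap_nut [([0.5505, -0.0256, 0.0354], 0.97)]
w2 [132, 132, 137, 135, 135, 133, 134, 135, 133, 124, 87, 56, 48, 52, 50, 50, 60, 67, 82, 89, 94, 100, 102, 102, 106, 107, 105, 105, 104, 106, 111, 106, 109, 108, 107, 105, 108, 106, 105, 109, 105, 103, 104, 103, 101, 95, 90, 122, 172, 190, 191, 174, 141, 137, 135, 137, 135, 131, 129, 116, 105, 97, 98, 97, 95, 94, 96, 95, 94, 89, 86, 76, 70, 74, 80, 80, 77, 79, 78, 79, 81, 80, 81, 81, 83, 82, 89, 107, 130, 134, 140, 144, 146, 150, 149, 152, 151, 151, 149, 148, 150, 151, 151, 152, 148, 146, 143, 137, 135, 126, 118, 116, 96, 69, 55, 52, 51, 52, 52, 65, 83, 99, 117, 133, 144, 154, 161, 171, 171, 173, 169, 171, 171, 171, 168, 168, 172, 176, 178, 176, 176, 172, 172, 171, 167, 163, 163, 137, 67, 23, 1, 18, 14, 10, 7]
w3 [131, 133, 133, 132, 131, 133, 135, 1
[... 735 characters left out ...]
7, 139, 140, 141, 137, 132, 106, 60, 50, 50, 49, 52, 58, 64, 75, 87, 96, 98, 97, 100, 103, 103, 103, 107, 105, 108, 110, 109, 109, 110, 108, 107, 107, 103, 105, 102, 104, 103, 104, 106, 99, 97, 91, 129, 180, 198, 200, 201, 201, 201, 202, 199, 198, 200, 200, 201, 202, 201, 200, 202, 200, 202, 198, 200, 198, 197, 201, 201, 197, 198, 190, 183, 168, 162, 157, 158, 157, 156, 155, 153, 152, 154, 166, 171, 155, 140, 136, 128, 127, 129, 137, 147, 156, 155, 158, 166, 179, 160, 140, 143, 180, 197, 200, 199, 195, 172, 137, 102, 74, 57, 50, 52, 54, 65, 82, 98, 117, 133, 144, 154, 163, 172, 172, 171, 168, 174, 168, 166, 165, 163, 167, 169, 167, 165, 160, 155, 153, 151, 141, 128, 72, 31, 21, 12, 12, 9, 9]
```

The force is as expected for rolling: about 9.5 N down and roughly 3–4 N along the drag. I'll repeat the strokes.

>>> drive_tool --targets '[[[0,0,0.3],0],[[0,0,0.5],0],[[-0.12,0.7,0.5],0],[[-0.24,1.4,0.5],0],[[-0.24,1.4,0.2],0],[[-0.24,1.4,0.08],0],[[-0.24,1.4,0.01],0],[[-0.24,1.4,0],0]]'

```text
clock: 11.85
eef_pos: [0.5444, 0.0239, 0.0377]
eef_rot: [3.141, 0.001, -2.999]
ft_force: [-3.8, 3.1, 8.4]
opening: -0.0001
grasp_force: 4.5
```

>>> drive_tool --targets '[[[0,0,0],0],[[0.04,-0.25,0],0],[[0.09,-0.5,0],0],[[0.13,-0.75,0],0],[[0.17,-1,0],0],[[0.21,-1.25,0],0],[[0.24,-1.4,0],0],[[0.24,-1.4,0],0]]'

```text
clock: 12.65
eef_pos: [0.5466, 0.0097, 0.0379]
eef_rot: [3.14, 0.0, -2.999]
ft_force: [-5.5, 1.4, 11.0]
opening: -0.0002
grasp_force: 5.4
```

>>> drive_tool --targets '[[[0,0,0.3],0],[[0,0,0.5],0],[[-0.12,0.7,0.5],0],[[-0.24,1.4,0.5],0],[[-0.24,1.4,0.2],0],[[-0.24,1.4,0.08],0],[[-0.24,1.4,0.01],0],[[-0.24,1.4,0],0]]'

```text
clock: 13.45
eef_pos: [0.5444, 0.0239, 0.0377]
eef_rot: [3.141, 0.001, -2.999]
ft_force: [-5.0, 2.8, 8.6]
opening: -0.0002
grasp_force: 4.6
```

>>> drive_tool --targets '[[[0,0,0],0],[[0.04,-0.25,0],0],[[0.09,-0.5,0],0],[[0.13,-0.75,0],0],[[0.17,-1,0],0],[[0.21,-1.25,0],0],[[0.24,-1.4,0],0],[[0.24,-1.4,0],0]]'

```text
clock: 14.25
eef_pos: [0.5465, 0.0097, 0.0379]
eef_rot: [3.14, 0.0, -2.999]
ft_force: [-5.7, 3.4, 11.5]
opening: -0.0005
grasp_force: 5.6
```

```bash
python3 - <<'E'
from h import *
import pickle
s=monitor.sense(); print(s['clock'],s['eef_pos'],s['ft_force'],s['torque'])
C=cam('wrist'); im=imaging.grab_frame('wrist'); cv2.imwrite('pics/w5.png',im); pickle.dump(C,open('w5.pkl','wb'))
a=[cv2.imread(f'pics/{f}.png')[180:325,165:365] for f in('w4','w5')]
cv2.imwrite('pics/w5c.png',cv2.resize(np.vstack(a),None,fx=2,fy=2,interpolation=cv2.INTER_CUBIC))
E
```

```text
14.25 [0.54650386 0.00972314 0.03790655] [-5.70621548  3.364252   11.54042811] [0.64564817 1.24302275 0.08505385]
```

View pics/w5c.png

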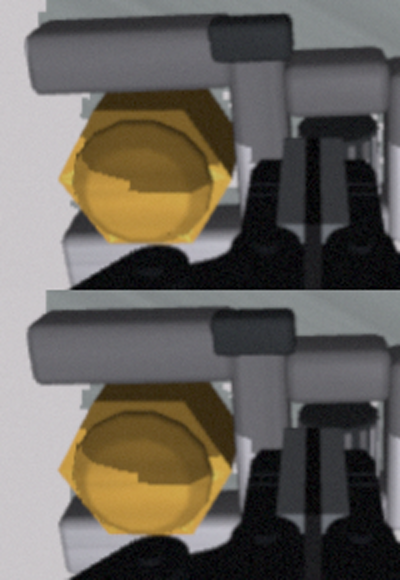

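The top half is before and the lower half is after: the sliding jaw bar has come nearer the cap. I'm continuing with two more strokes, pressing slightly lighter.

>>> drive_tool --targets '[[[0,0,0.3],0],[[0,0,0.5],0],[[-0.15,0.7,0.5],0],[[-0.3,1.4,0.5],0],[[-0.3,1.4,0.2],0],[[-0.3,1.4,0.08],0],[[-0.3,1.4,0.02],0],[[-0.3,1.4,0.02],0]]'

```text
clock: 15.1
eef_pos: [0.5438, 0.0238, 0.0378]
eef_rot: [3.141, 0.0, -2.999]
ft_force: [-2.9, 3.0, 7.6]
opening: 0.0001
grasp_force: 3.7
```

>>> drive_tool --targets '[[[0,0,0],0],[[0.04,-0.25,0],0],[[0.08,-0.5,0],0],[[0.12,-0.75,0],0],[[0.16,-1,0],0],[[0.2,-1.25,0],0],[[0.22,-1.4,0],0],[[0.22,-1.4,0],0]]'

```text
clock: 15.9
eef_pos: [0.5457, 0.0098, 0.038]
eef_rot: [3.14, 0.0, -2.999]
ft_force: [-5.7, 3.0, 10.1]
opening: -0.0004
grasp_force: 5.0
```

```bash
python3 - <<'E'
from h import *
import pickle
s=monitor.sense(); print(s['clock'],s['eef_pos'],s['ft_force'],s['torque'])
C=cam('wrist'); im=imaging.grab_frame('wrist'); cv2.imwrite('pics/w6.png',im); pickle.dump(C,open('w6.pkl','wb'))
# jaw vs head shift: registration of jaw bar patch and head patch between frames
a0=cv2.cvtColor(cv2.imread('pics/w4.png'),cv2.COLOR_BGR2GRAY)
for f in('w5','w6'):
    b=cv2.cvtColor(cv2.imread(f'pics/{f}.png'),cv2.COLOR_BGR2GRAY)
    for n,(r0,r1,c0,c1) in dict(jaw=(182,232,172,262),cap=(222,305,192,285),neck=(195,245,300,370),plate_hole=(25,60,180,240)).items():
        t=a0[r0:r1,c0:c1]; best=cv2.matchTemplate(b[r0-12:r1+12,c0-12:c1+12],t,cv2.TM_CCOEFF_NORMED)
        _,v,_,(x,y)=cv2.minMaxLoc(best); print(f,n,x-12,y-12,round(v,3))
E
```

```text
15.9 [0.54569429 0.00976615 0.03795735] [-5.68835536  2.96953736 10.07233203] [0.71420988 1.10579481 0.07798522]
w5 jaw 1 1 0.982
w5 cap 0 0 0.948
w5 neck 0 -1 0.968
w5 plate_hole 0 1 0.996
w6 jaw 1 2 0.98
w6 cap -1 1 0.898
w6 neck 0 -1 0.964
w6 plate_hole 0 3 0.996
```

```bash
python3 - <<'E'
from h import *
import pickle
for f in('w2','w4','w5','w6'):
    g=cv2.cvtColor(cv2.imread(f'pics/{f}.png'),cv2.COLOR_BGR2GRAY).astype(float); C=pickle.load(open(f+'.pkl','rb'))
    A=[];B=[]
    for c in range(196,208):
        col=g[:,c]
        r=next((r for r in range(208,240) if col[r]<115 and col[r+2]>130),None)
        if r: A.append((c,r+1.0))
        lo=280+np.argmin(col[275:310])-5
        r=next((r for r in range(lo,lo+20) if col[r]<110<=col[r+1]),None)
        if r: B.append((c,r+(110-col[r])/(col[r+1]-col[r])))
    A=np.array(A);B=np.array(B); 
    # w1-like heading from left jaw outer edge dark line slope
    E=[]
    for c in range(182,262,4):
        E.append((c,190-15+np.argmax(np.abs(np.diff(g[170:215,c]))) -5+0.0))
    e=ray(C,np.array(E),.015)
    PA=ray(C,A,.023) if len(A) else None; PB=ray(C,B,.023)
    d=np.array([.18,-.984]); n=np.array([.984,.18])
    print(f,len(A),len(B), np.median(PB[:,:2]@n)-np.median(PA[:,:2]@n) if len(A) else None, np.round(np.median(A,0),1),np.round(np.median(B,0),1))
E
```

```text
w2 12 12 0.04166907280117016 [201.5 222. ] [201.5 296.6]
w4 12 11 0.04083916449130809 [201.5 226. ] [202.  298.5]
w5 12 12 0.03861257951591124 [201.5 226. ] [201.5 294.9]
w6 12 12 0.03758413857541765 [201.5 227. ] [201.5 294.2]
```

The measured jaw gap shrinks by the expected amount, 41.7 → 40.8 → 38.6 → 37.6 mm. Closing the rest now.

>>> drive_tool --targets '[[[0,0,0.3],0],[[0,0,0.5],0],[[-0.15,0.7,0.5],0],[[-0.3,1.4,0.5],0],[[-0.3,1.4,0.2],0],[[-0.3,1.4,0.08],0],[[-0.3,1.4,0.01],0],[[-0.3,1.4,0.01],0]]'

```text
clock: 16.75
eef_pos: [0.5429, 0.0238, 0.0378]
eef_rot: [3.141, 0.0, -2.999]
ft_force: [-3.0, 3.1, 5.9]
opening: 0.0
grasp_force: 3.3
```

>>> drive_tool --targets '[[[0,0,0],0],[[0.04,-0.25,0],0],[[0.08,-0.5,0],0],[[0.12,-0.75,0],0],[[0.16,-1,0],0],[[0.2,-1.25,0],0],[[0.22,-1.4,0],0],[[0.22,-1.4,0],0]]'

```text
clock: 17.55
eef_pos: [0.5449, 0.0107, 0.038]
eef_rot: [3.138, 0.0, -2.998]
ft_force: [-4.9, 8.7, 9.3]
opening: -0.0002
grasp_force: 4.7
```

```bash
cat > g.py <<'E'
from h import *
import sys,pickle
f=sys.argv[1]; s=monitor.sense(); print(s['clock'],s['eef_pos'],s['ft_force'])
C=cam('wrist'); im=imaging.grab_frame('wrist'); cv2.imwrite(f'pics/{f}.png',im); pickle.dump(C,open(f+'.pkl','wb'))
g=cv2.cvtColor(im,cv2.COLOR_BGR2GRAY).astype(float); A=[];B=[]
for c in range(196,208):
    col=g[:,c]
    r=next((r for r in range(208,240) if col[r]<115 and col[r+2]>130),None)
    if r: A.append((c,r+1.0))
    lo=275+np.argmin(col[275:310]); r=next((r for r in range(lo,lo+20) if col[r]<110<=col[r+1]),None)
    if r: B.append((c,r+(110-col[r])/(col[r+1]-col[r])))
A=np.array(A);B=np.array(B);n=np.array([.984,.18])
print(len(A),len(B),np.median(ray(C,B,.023)[:,:2]@n)-np.median(ray(C,A,.023)[:,:2]@n),np.median(A,0),np.median(B,0))
E
python3 g.py w7
```

```text
17.55 [0.54494068 0.01073321 0.03803577] [-4.92846302  8.72697785  9.27663129]
12 12 0.036851591446401155 [201.5 229. ] [201.5        294.66666667]
```

The drag force rose to 8.7 N, so the jaw is about snug. I'll make one confirming stroke.

>>> drive_tool --targets '[[[0,0,0.3],0],[[0,0,0.5],0],[[-0.13,0.6,0.5],0],[[-0.26,1.2,0.5],0],[[-0.26,1.2,0.2],0],[[-0.26,1.2,0.08],0],[[-0.26,1.2,0.02],0],[[-0.26,1.2,0.0],0]]'

```text
clock: 18.4
eef_pos: [0.5426, 0.0217, 0.038]
eef_rot: [3.141, 0.0, -2.999]
ft_force: [-4.3, 2.3, 9.2]
opening: -0.0003
grasp_force: 4.6
```

>>> drive_tool --targets '[[[0,0,0],0],[[0.02,-0.1,0],0],[[0.03,-0.2,0],0],[[0.05,-0.3,0],0],[[0.06,-0.4,0],0],[[0.06,-0.4,0],0],[[0.06,-0.4,0],0],[[0.06,-0.4,0],0]]'

```text
clock: 19.2
eef_pos: [0.543, 0.0187, 0.038]
eef_rot: [3.139, 0.0, -2.998]
ft_force: [-4.3, 7.9, 8.9]
opening: 0.0
grasp_force: 4.4
```

```bash
python3 g.py w8
```

```text
19.2 [0.54295244 0.01872973 0.03797091] [-4.33974085  7.85299193  8.87298675]Traceback (most recent call last):
  File "g.py", line 13, in <module>
    print(len(A),len(B),np.median(ray(C,B,.023)[:,:2]@n)-np.median(ray(C,A,.023)[:,:2]@n),np.median(A,0),np.median(B,0))
                                  ~~~^^^^^^^^^^
  File "h.py", line 15, in ray
    K,k,W=C; d=(np.atleast_2d(uv)-K[:2,2])/[K[0,0],K[1,1]]; a=d.copy()
                ~~~~~~~~~~~~~~~~~^~~~~~~~
ValueError: operands could not be broadcast together with shapes (1,0) (2,)
```

>>> drive_tool --targets '[[[0.02,-0.1,0],0],[[0.04,-0.2,0],0],[[0.06,-0.3,0],0],[[0.08,-0.4,0],0],[[0.1,-0.5,0],0],[[0.12,-0.6,0],0],[[0.12,-0.6,0],0],[[0.12,-0.6,0],0]]'

```text
clock: 20.05
eef_pos: [0.5439, 0.0132, 0.038]
eef_rot: [3.137, 0.0, -2.998]
ft_force: [-6.8, 11.8, 10.2]
opening: 0.0003
grasp_force: 5.1
```

```bash
sed -i 's/115 and col\[r+2\]>130/115 and col[r+2]>125/' g.py; python3 g.py w9
```

```text
20.05 [0.54388268 0.01320503 0.03802541] [-6.81667466 11.8413974  10.22556193]
12 7 0.036875637446284304 [201.5 230. ] [199.         295.68181818]
```

The tangential force has reached the friction limit (13.6 N) and the gap is unchanged, so the jaw is snug. Lifting to look.

>>> drive_tool --targets '[[[0,0,0.4],0],[[0,0,3],0],[[0,0,7],0],[[-3,2,11],0],[[-6,5,15],0],[[-8,8,16],0],[[-8,9,16],0],[[-8,9,16],0]]'

```text
clock: 20.9
eef_pos: [0.4645, 0.1023, 0.1976]
eef_rot: [-3.141, 0.001, -2.997]
ft_force: [0.6, 0.6, 0.1]
opening: -0.0001
grasp_force: 0.0
```

```bash
python3 - <<'E'
from h import *
import pickle
s=monitor.sense(); print(s['clock'],s['eef_pos'],s['ft_force'])
C=cam('wrist'); im=imaging.grab_frame('wrist'); cv2.imwrite('pics/w10.png',im); pickle.dump(C,open('w10.pkl','wb'))
hsv=cv2.cvtColor(im,cv2.COLOR_BGR2HSV); m=cv2.inRange(hsv,(100,150,80),(125,255,255))
n,l,st,ct=cv2.connectedComponentsWithStats(m); i=1+np.argmax(st[1:,4]); ys,xs=np.where(l==i)
print(st[i],ct[i]); P=ray(C,np.c_[xs,ys],.019)[:,:2]; c=P.mean(0); u=np.linalg.svd(P-c,full_matrices=False)[2][0]; u*=-np.sign(u[1]); t=(P-c)@u; w=(P-c)@[-u[1],u[0]]
print('c',c,'x dir',u,np.arctan2(u[0],-u[1]),np.percentile(t,[.2,99.8]),np.percentile(w,[1,99]))
cv2.imwrite('pics/w10c.png',cv2.resize(im[100:350,20:420],None,fx=2,fy=2,interpolation=cv2.INTER_CUBIC))
E
```

```text
20.9 [0.46450889 0.10230609 0.19760064] [0.55732553 0.60774396 0.11483892]
[ 287  224  121   26 2538] [344.80378251 236.55634358]
c [0.52843963 0.13644052] x dir [ 0.16232413 -0.98673749] 0.16304556931621733 [-0.0619073   0.05847754] [-0.01244694  0.01270494]
```

View pics/w10c.png

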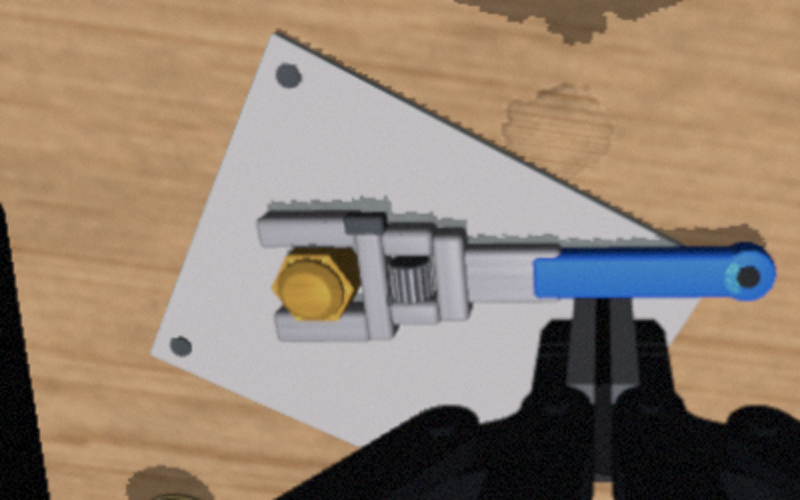

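The picture shows the jaw square and snug on the cap at (312,290), and the handle from (535,275) to the round end at (748,277). Next I'll compute the home heading from the plate edges and the push arc.

```bash
python3 - <<'E'
from h import *
import pickle
C=pickle.load(open('w10.pkl','rb')); im=cv2.imread('pics/w10.png')
q=lambda x,y:np.array((x,y))/2+[20,100]
a,b,c=ray(C,[q(275,32),q(660,232),q(152,352)],.0072)[:,:2]
d=a-b; e=c-a; print('home h long',np.arctan2(d[0],-d[1]),'short',np.arctan2(e[0],-e[1])-np.pi/2, a,b,c, np.linalg.norm(e))
h=np.arctan2(d[0],-d[1]); u=np.array([np.sin(h),-np.cos(h)]); n=np.array([np.cos(h),np.sin(h)])
print('axis from corner a', a-.07*u+.1*n, 'c', c-.07*u-.1*n,'dome',ray(C,q(312,291),.0385))
A=np.array([.5555,-.031]); p0=None
s=monitor.sense()['eef_pos']; print(s)
for h,g in [(.163,.034),(.163,.024),(.1,.024),(0,.024),(-.1,.024),(-.2,.024),(-.3,.024),(-.35,.024),(-.4,.024),(-.45,.024),(-.5,.024)]:
    u=np.array([np.sin(h),-np.cos(h)]); n=np.array([np.cos(h),np.sin(h)]); p=A-.165*u-g*n; print(h,g,np.round(p,4))
E
```

```text
home h long -0.3594550542380377 short -0.3639544358993645 [ 0.43664096 -0.05609653] [0.51015787 0.13954121] [ 0.62189456 -0.12666412] 0.1982389520774833
axis from corner a [ 0.55487332 -0.02574674] c [ 0.55290919 -0.0259615 ] dome [[ 0.55226746 -0.02529457  0.0385    ]]
[0.46453187 0.10144481 0.19668882]
0.163 0.034 [0.4952 0.1263]
0.163 0.024 [0.505  0.1279]
0.1 0.024 [0.5151 0.1308]
0 0.024 [0.5315 0.134 ]
-0.1 0.024 [0.5481 0.1356]
-0.2 0.024 [0.5648 0.1355]
-0.3 0.024 [0.5813 0.1337]
-0.35 0.024 [0.5895 0.1322]
-0.4 0.024 [0.5976 0.1303]
-0.45 0.024 [0.6057 0.128 ]
-0.5 0.024 [0.6135 0.1253]
```

Home heading is about -0.36 rad and the wrench is now at 0.163, so it needs about 0.52 rad clockwise. I'm lowering beside the handle.

>>> drive_tool --targets '[[[1,1,-3],0],[[2,2,-6],0],[[2.9,3,-9.5],0.02],[[2.9,3,-13],0.02],[[2.9,3,-16],0.02],[[2.9,3,-17.3],0.02],[[2.9,3,-17.7],0.02],[[2.9,3,-17.7],0.02]]'

```text
clock: 21.75
eef_pos: [0.4936, 0.1308, 0.0204]
eef_rot: [-3.141, -0.0, -2.98]
ft_force: [0.1, -0.3, 1.3]
opening: 0.0003
grasp_force: 0.0
```

>>> drive_tool --targets '[[[0.25,0.04,0],0],[[0.5,0.08,0],0],[[0.7,0.11,0],0],[[0.8,0.13,0],0],[[0.9,0.14,0],0],[[1,0.16,0],0],[[1.1,0.18,0],0],[[1.1,0.18,0],0]]'

```text
clock: 22.55
eef_pos: [0.5044, 0.1332, 0.0203]
eef_rot: [-3.142, -0.0, -2.979]
ft_force: [-0.6, 0.0, 0.8]
opening: -0.0001
grasp_force: 0.0
```

>>> drive_tool --targets '[[[0.26,0.08,0],-0.02],[[0.53,0.16,0],-0.03],[[0.85,0.25,0],-0.05],[[1.17,0.32,0],-0.07],[[1.5,0.39,0],-0.09],[[1.83,0.46,0],-0.11],[[2.16,0.52,0],-0.13],[[2.16,0.52,0],-0.13]]'

```text
clock: 23.35
eef_pos: [0.5259, 0.1384, 0.0202]
eef_rot: [-3.141, -0.001, -3.11]
ft_force: [-3.2, -0.2, 2.1]
opening: 0.0001
grasp_force: 1.4
```

>>> drive_tool --targets '[[[0.3,0.05,0],-0.02],[[0.6,0.1,0],-0.035],[[0.9,0.14,0],-0.055],[[1.2,0.18,0],-0.07],[[1.5,0.21,0],-0.09],[[1.8,0.23,0],-0.11],[[2.15,0.25,0],-0.13],[[2.15,0.25,0],-0.13]]'

```text
clock: 24.15
eef_pos: [0.5477, 0.1407, 0.0202]
eef_rot: [-3.141, 0.0, 3.043]
ft_force: [-2.6, -1.5, 0.6]
opening: -0.0001
grasp_force: 0.8
```

>>> drive_tool --targets '[[[0.3,0.01,0],-0.02],[[0.6,0.01,0],-0.035],[[0.9,0.01,0],-0.055],[[1.2,0.01,0],-0.07],[[1.5,0,0],-0.09],[[1.8,-0.02,0],-0.11],[[2.0,-0.04,0],-0.12],[[2.0,-0.04,0],-0.12]]'

```text
clock: 24.95
eef_pos: [0.568, 0.1405, 0.0202]
eef_rot: [3.141, 0.001, 2.923]
ft_force: [-1.9, -0.5, -0.3]
opening: 0.0002
grasp_force: 0.4
```

```bash
cat > k.py <<'E'
from h import *
import sys
s=monitor.sense(); print(s['clock'],s['eef_pos'],s['eef_rot'],s['ft_force'])
C=cam('top'); im=imaging.grab_frame('top'); cv2.imwrite(f'pics/{sys.argv[1]}.png',im)
C=cam('wrist'); im=imaging.grab_frame('wrist'); cv2.imwrite(f'pics/{sys.argv[1]}w.png',im)
hsv=cv2.cvtColor(im,cv2.COLOR_BGR2HSV); m=cv2.inRange(hsv,(100,150,60),(125,255,255))
n,l,st,ct=cv2.connectedComponentsWithStats(m); i=1+np.argmax(st[1:,4]); print(st[i])
# far (low-x... upper) edge of handle: fit
ys,xs=np.where(l==i); cols=[c for c in np.unique(xs)][15:-25]
E=ray(C,[(c,ys[xs==c].min()) for c in cols],.018)[:,:2]; c=E.mean(0);u=np.linalg.svd(E-c)[2][0]; u*=-np.sign(u[1]); print('h edge',np.arctan2(u[0],-u[1]))
E
python3 k.py a1
```

```text
24.95 [0.56799364 0.14046599 0.02023747] [3.14126209e+00 5.32827751e-04 2.92324641e+00] [-1.90733523 -0.47698896 -0.29531254]
[ 357  281   93   46 2270]
h edge -0.10057300195184007
```

>>> drive_tool --targets '[[[0.25,-0.02,0],-0.015],[[0.5,-0.05,0],-0.03],[[0.75,-0.08,0],-0.045],[[1.0,-0.11,0],-0.06],[[1.15,-0.13,0],-0.07],[[1.15,-0.13,0],-0.07],[[1.15,-0.13,0],-0.07],[[1.15,-0.13,0],-0.07]]'

```text
clock: 25.85
eef_pos: [0.5792, 0.139, 0.0203]
eef_rot: [-3.142, 0.001, 2.854]
ft_force: [-1.1, 1.3, 0.5]
opening: -0.0001
grasp_force: 0.5
```

Next are small steps towards the stop, watching the force.

>>> drive_tool --targets '[[[0.08,-0.01,0],-0.005],[[0.16,-0.02,0],-0.01],[[0.24,-0.03,0],-0.015],[[0.32,-0.04,0],-0.02],[[0.32,-0.04,0],-0.02],[[0.32,-0.04,0],-0.02],[[0.32,-0.04,0],-0.02],[[0.32,-0.04,0],-0.02]]'

```text
clock: 26.65
eef_pos: [0.5822, 0.1386, 0.0203]
eef_rot: [-3.141, 0.0, 2.834]
ft_force: [-3.3, 0.5, 1.5]
opening: 0.0001
grasp_force: 1.8
```

>>> drive_tool --targets '[[[0.06,-0.01,0],-0.005],[[0.12,-0.02,0],-0.008],[[0.18,-0.03,0],-0.01],[[0.24,-0.04,0],-0.015],[[0.24,-0.04,0],-0.015],[[0.24,-0.04,0],-0.015],[[0.24,-0.04,0],-0.015],[[0.24,-0.04,0],-0.015]]'

```text
clock: 27.45
eef_pos: [0.5846, 0.1382, 0.0203]
eef_rot: [-3.141, 0.0, 2.819]
ft_force: [-4.4, -0.6, 2.4]
opening: -0.0
grasp_force: 1.7
```

>>> drive_tool --targets '[[[0.05,-0.01,0],-0.003],[[0.1,-0.01,0],-0.006],[[0.15,-0.02,0],-0.01],[[0.15,-0.02,0],-0.01],[[0.15,-0.02,0],-0.01],[[0.15,-0.02,0],-0.01],[[0.15,-0.02,0],-0.01],[[0.15,-0.02,0],-0.01]]'

```text
clock: 28.25
eef_pos: [0.586, 0.1381, 0.0202]
eef_rot: [-3.141, 0.0, 2.809]
ft_force: [-4.5, -0.6, 2.6]
opening: -0.0002
grasp_force: 1.9
```

>>> drive_tool --targets '[[[0.05,-0.01,0],-0.003],[[0.1,-0.01,0],-0.006],[[0.15,-0.02,0],-0.01],[[0.15,-0.02,0],-0.01],[[0.15,-0.02,0],-0.01],[[0.15,-0.02,0],-0.01],[[0.15,-0.02,0],-0.01],[[0.15,-0.02,0],-0.01]]'

```text
clock: 29.05
eef_pos: [0.5877, 0.138, 0.0202]
eef_rot: [3.141, 0.0, 2.799]
ft_force: [-1.5, -0.5, -0.5]
opening: 0.0002
grasp_force: 0.8
```

```bash
python3 - <<'E'
from h import *
C=cam('wrist'); im=imaging.grab_frame('wrist'); cv2.imwrite('pics/b1.png',im)
E
```

```text
(no output)
```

View pics/b1.png

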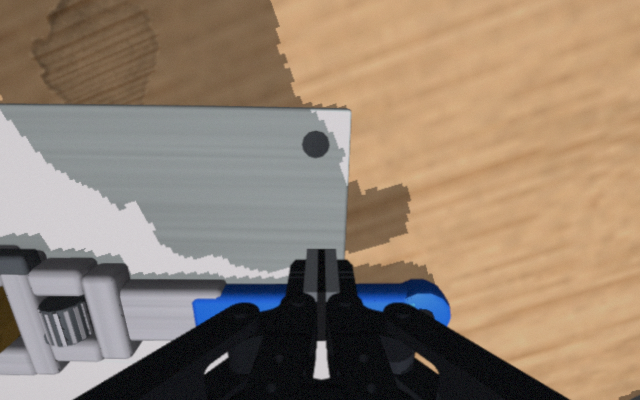

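The plate edge (row ~105) and the wrench/handle (row ~285) look almost parallel, so home is near. Continuing in small steps.

>>> drive_tool --targets '[[[0.05,-0.01,0],-0.003],[[0.1,-0.02,0],-0.006],[[0.15,-0.02,0],-0.01],[[0.15,-0.02,0],-0.01],[[0.15,-0.02,0],-0.01],[[0.15,-0.02,0],-0.01],[[0.15,-0.02,0],-0.01],[[0.15,-0.02,0],-0.01]]'

```text
clock: 29.9
eef_pos: [0.5891, 0.1378, 0.0203]
eef_rot: [3.142, 0.0, 2.789]
ft_force: [-1.9, -0.3, -0.3]
opening: 0.0002
grasp_force: 0.8
```

>>> drive_tool --targets '[[[0.05,-0.01,0],-0.003],[[0.1,-0.02,0],-0.006],[[0.15,-0.03,0],-0.01],[[0.15,-0.03,0],-0.01],[[0.15,-0.03,0],-0.01],[[0.15,-0.03,0],-0.01],[[0.15,-0.03,0],-0.01],[[0.15,-0.03,0],-0.01]]'

```text
clock: 30.7
eef_pos: [0.5906, 0.1374, 0.0203]
eef_rot: [3.142, 0.0, 2.779]
ft_force: [-1.0, -0.5, -1.8]
opening: -0.0003
grasp_force: 0.7
```

>>> drive_tool --targets '[[[0.05,-0.01,0],-0.003],[[0.1,-0.02,0],-0.006],[[0.15,-0.03,0],-0.01],[[0.15,-0.03,0],-0.01],[[0.15,-0.03,0],-0.01],[[0.15,-0.03,0],-0.01],[[0.15,-0.03,0],-0.01],[[0.15,-0.03,0],-0.01]]'

```text
clock: 31.5
eef_pos: [0.5921, 0.1372, 0.0203]
eef_rot: [3.142, 0.0, 2.769]
ft_force: [-3.2, 1.1, -0.4]
opening: 0.0002
grasp_force: 1.4
```

```bash
cat > m.py <<'E'
from h import *
import sys
s=monitor.sense(); print(s['clock'],s['ft_force'])
C=cam('wrist'); im=imaging.grab_frame('wrist'); cv2.imwrite(f'pics/{sys.argv[1]}.png',im)
hsv=cv2.cvtColor(im,cv2.COLOR_BGR2HSV); b=cv2.inRange(hsv,(100,130,40),(125,255,255))
E=[];
for c in list(range(235,285))+list(range(362,402)):
    r=np.where(b[240:330,c])[0]
    if len(r): E.append((c,240+r[0]))
g=im.astype(int); sat=hsv[:,:,1].astype(int); F=[]
for c in range(60,320,4):
    r=next((r for r in range(60,150) if sat[r,c]>60 and (sat[r+2:r+8,c]<50).all()),None)
    if r: F.append((c,r+1))
def head(P,z):
    P=ray(C,P,z)[:,:2]
    for _ in range(3):
        c=P.mean(0);u=np.linalg.svd(P-c)[2][0]; r=np.abs((P-c)@[-u[1],u[0]]); P=P[r<2*np.median(r)+3e-4]
    u*=-np.sign(u[1]); return np.arctan2(u[0],-u[1]),len(P)
print('handle',head(E,.02),'plate',head(F,.0072))
E
python3 m.py b2
```

```text
31.5 [-3.1529803   1.11387704 -0.44871566]
handle (np.float64(-0.3632047620711291), 90) plate (np.float64(-0.36295290572565553), 65)
```

>>> drive_tool --targets '[[[0.05,-0.01,0],-0.003],[[0.1,-0.02,0],-0.006],[[0.1,-0.02,0],-0.006],[[0.1,-0.02,0],-0.006],[[0.1,-0.02,0],-0.006],[[0.1,-0.02,0],-0.006],[[0.1,-0.02,0],-0.006],[[0.1,-0.02,0],-0.006]]'

```text
clock: 32.35
eef_pos: [0.5931, 0.137, 0.0203]
eef_rot: [3.142, 0.0, 2.763]
ft_force: [-3.2, 2.6, 0.8]
opening: 0.0001
grasp_force: 2.0
```

The handle and plate headings agree, so the cap is at or very near home. I'll feel for the stop, staying under 8 N.

>>> drive_tool --targets '[[[0.03,-0.01,0],0],[[0.06,-0.02,0],0],[[0.06,-0.02,0],0],[[0.06,-0.02,0],0],[[0.06,-0.02,0],0],[[0.06,-0.02,0],0],[[0.06,-0.02,0],0],[[0.06,-0.02,0],0]]'

```text
clock: 33.15
eef_pos: [0.5936, 0.1368, 0.0203]
eef_rot: [3.142, -0.0, 2.763]
ft_force: [-4.9, 2.5, 0.3]
opening: -0.0001
grasp_force: 2.5
```

```bash
python3 m.py b3
```

```text
33.15 [-4.85673325  2.54575679  0.26853333]
handle (np.float64(-0.3692830649567617), 87) plate (np.float64(-0.3624974803936118), 65)
```

>>> drive_tool --targets '[[[0.03,-0.01,0],0],[[0.03,-0.01,0],0],[[0.03,-0.01,0],0],[[0.03,-0.01,0],0],[[0.03,-0.01,0],0],[[0.03,-0.01,0],0],[[0.03,-0.01,0],0],[[0.03,-0.01,0],0]]'

```text
clock: 34.0
eef_pos: [0.5939, 0.1367, 0.0203]
eef_rot: [-3.142, -0.0, 2.763]
ft_force: [-4.9, 1.2, 1.2]
opening: -0.0003
grasp_force: 2.6
```

```bash
python3 m.py b4
```

```text
34.0 [-4.89876075  1.20635585  1.2427185 ]
handle (np.float64(-0.37260942048079715), 90) plate (np.float64(-0.36212396533199476), 65)
```

>>> drive_tool --targets '[[[0.04,-0.01,0],0],[[0.04,-0.01,0],0],[[0.04,-0.01,0],0],[[0.04,-0.01,0],0],[[0.04,-0.01,0],0],[[0.04,-0.01,0],0],[[0.04,-0.01,0],0],[[0.04,-0.01,0],0]]'

```text
clock: 34.85
eef_pos: [0.5943, 0.1366, 0.0203]
eef_rot: [-3.142, -0.0, 2.763]
ft_force: [-5.5, 2.0, 0.6]
opening: 0.0
grasp_force: 2.7
```

>>> drive_tool --targets '[[[0.04,-0.015,0],0],[[0.04,-0.015,0],0],[[0.04,-0.015,0],0],[[0.04,-0.015,0],0],[[0.04,-0.015,0],0],[[0.04,-0.015,0],0],[[0.04,-0.015,0],0],[[0.04,-0.015,0],0]]'

```text
clock: 35.65
eef_pos: [0.5946, 0.1365, 0.0203]
eef_rot: [-3.142, -0.0, 2.763]
ft_force: [-5.2, 1.5, 0.2]
opening: -0.0004
grasp_force: 2.9
```

```bash
python3 m.py b5
```

```text
35.65 [-5.20514806  1.4901291   0.17837899]
handle (np.float64(-0.38286282973381813), 90) plate (np.float64(-0.3624413872145499), 65)
```

I'm backing off to check the cap and wrench headings from a clear view.

>>> drive_tool --targets '[[[-0.5,0.2,0],0],[[-2,0.7,0],0],[[-2,0.7,4],0],[[-2.5,0.3,8.5],0],[[-5,-3,13],0],[[-7.5,-7,17],0],[[-8.5,-8.2,18],0],[[-8.5,-8.2,18],0]]'

```text
clock: 36.5
eef_pos: [0.51, 0.0521, 0.2054]
eef_rot: [3.139, 0.008, 2.76]
ft_force: [-0.1, 0.1, 0.1]
opening: -0.0002
grasp_force: 0.0
```

>>> drive_tool --targets '[[[0,0,0],0],[[0,0,0],0],[[0,0,0],0],[[0,0,0],0],[[0,0,0],0],[[0,0,0],0],[[0,0,0],0],[[0,0,0],0]]'

```text
clock: 37.3
eef_pos: [0.5098, 0.0545, 0.2003]
eef_rot: [-3.142, -0.0, 2.763]
ft_force: [0.1, 0.8, -0.1]
opening: 0.0001
grasp_force: 0.0
```

```bash
cat > v.py <<'E'
from h import *
import sys,pickle
C=cam('wrist'); im=imaging.grab_frame('wrist'); cv2.imwrite(f'pics/{sys.argv[1]}.png',im); pickle.dump(C,open(sys.argv[1]+'.pkl','wb'))
hsv=cv2.cvtColor(im,cv2.COLOR_BGR2HSV)
def fit(P,it=4):
    for _ in range(it):
        c=P.mean(0);u=np.linalg.svd(P-c)[2][0]; r=np.abs((P-c)@[-u[1],u[0]]); P=P[r<2*np.median(r)+1e-4]
    u=u*-np.sign(u[1]); return np.arctan2(u[0],-u[1]),len(P),c
b=cv2.inRange(hsv,(100,150,80),(125,255,255)); n,l,st,ct=cv2.connectedComponentsWithStats(b); i=1+np.argmax(st[1:,4]); x,y,w,h,_=st[i]; print('blue',st[i])
for nm,f in (('up',np.min),('lo',np.max)):
    P=np.array([(c,f(np.where(l[:,c]==i)[0])) for c in range(x+8,x+w-22)]); print('handle',nm,fit(ray(C,P,.0205)[:,:2])[:2])
br=cv2.inRange(hsv,(15,120,60),(35,255,255)); D=proj(C,[.554,-.026,.03])[0]; print('cap px',D)
n,l,st,ct=cv2.connectedComponentsWithStats(br); i=l[int(D[1]),int(D[0])]; print('brass',st[i])
np.save('brass.npy',l==i)
E
python3 v.py v1; python3 -c "
import numpy as np
m=np.load('brass.npy'); ys,xs=np.where(m); 
for y in range(ys.min(),ys.max()+1,2): print(y,xs[ys==y].min(),xs[ys==y].max(),end=' | ')"
```

```text
blue [ 368  227  118   25 2452]
handle up (np.float64(-0.3799738072591981), 69)
handle lo (np.float64(-0.38111043478589296), 87)
cap px [260.97048821 243.30565962]
brass [ 240  227   40   35 1055]
227 249 258 | 229 248 271 | 231 246 271 | 233 245 272 | 235 244 274 | 237 243 275 | 239 243 277 | 241 241 279 | 243 240 279 | 245 240 279 | 247 240 278 | 249 241 277 | 251 243 276 | 253 244 275 | 255 245 274 | 257 247 272 | 259 249 271 | 261 253 253 |
```

>>> drive_tool --targets '[[[1.5,-0.3,-3],0],[[3,-0.6,-6],0],[[4.5,-0.8,-9],0],[[5.1,-0.8,-12],0],[[5.1,-0.8,-13.5],0],[[5.1,-0.8,-14],0],[[5.1,-0.8,-14],0],[[5.1,-0.8,-14],0]]'

```text
clock: 38.15
eef_pos: [0.5613, 0.0465, 0.062]
eef_rot: [3.141, 0.002, 2.763]
ft_force: [0.1, -0.1, 0.3]
opening: -0.0001
grasp_force: 0.0
```

```bash
cat > cap.py <<'E'
from h import *
import sys,pickle
from scipy.optimize import least_squares
f=sys.argv[1]; new=len(sys.argv)>2
if new:
    C=cam('wrist'); im=imaging.grab_frame('wrist'); cv2.imwrite(f'pics/{f}.png',im); pickle.dump(C,open(f+'.pkl','wb')); print(monitor.sense()['clock'])
else: C=pickle.load(open(f+'.pkl','rb')); im=cv2.imread(f'pics/{f}.png')
hsv=cv2.cvtColor(im,cv2.COLOR_BGR2HSV); D=proj(C,[.554,-.026,.036])[0]
br=cv2.inRange(hsv,(15,110,40),(35,255,255)); n,l,st,ct=cv2.connectedComponentsWithStats(br)
i=l[int(D[1]),int(D[0])]; m=(l==i); print('cap px',D,st[i])
# silhouette of hex prism (z plate..+22) + dome approximated: fit hull of projected prism to mask boundary by IoU-like residual
cnt=max(cv2.findContours(m.astype(np.uint8),0,1)[0],key=len)[:,0].astype(float)
def hexa(p,z): a=p[2]+np.arange(6)*np.pi/3; return np.c_[p[0]+.02078*np.cos(a),p[1]+.02078*np.sin(a),np.full(6,z)]
def poly(p,z=.0293): return proj(C,hexa(p,z)).astype(np.float32)
lowpts=cnt[cnt[:,1]>D[1]+2]
def res(p): 
    q=poly(p).reshape(-1,1,2); return np.clip([cv2.pointPolygonTest(q,(float(x),float(y)),True)-.3 for x,y in lowpts],-2,2)
best=min((least_squares(res,[.554,-.026,-1.93+d],loss='soft_l1',f_scale=.4,diff_step=1e-4,x_scale=[.001,.001,.02]) for d in(-.2,0,.2,.5)),key=lambda r:r.cost)
t=best.x[2]; h=(t+np.pi/2+np.pi/6)%(np.pi/3)-np.pi/6; print('cap h(mod60)',h,best.x,best.cost,len(lowpts))
E
python3 cap.py c1 new; python3 cap.py w10;python3 cap.py v1; python3 cap.py w1
```

```text
38.2
cap px [190.21891339 279.35228016] [ 155  242   76   63 3778]
cap h(mod60) -0.3684948880104151 [ 0.5555145  -0.0293281  -1.93929121] 5.967004128569268 80
cap px [176.29478922 245.80343996] [ 156  224   44   36 1261]
cap h(mod60) 0.0963304836846457 [ 0.55530356 -0.02865966 -1.47446584] 4.15868281199806 43
cap px [259.94704907 246.09815676] [ 239  226   42   36 1177]
cap h(mod60) -0.31172759060096533 [ 0.55511578 -0.02898765 -1.88252392] 3.06534000936301 43
cap px [244.39453327 199.52577118] [226 179  37  35 965]
cap h(mod60) 0.12871981900777452 [ 0.55544299 -0.02908644 -1.44207651] 1.9825008061804688 41
```

```bash
cat > lsd.py <<'E'
from h import *
import sys,pickle
f=sys.argv[1]; h0=float(sys.argv[2]); C=pickle.load(open(f+'.pkl','rb')); g=cv2.imread(f'pics/{f}.png',0)
L=cv2.createLineSegmentDetector(2).detect(g)[0][:,0]
for s in L:
    for z,nm in((.0233,'wr'),(.0072,'pl')):
        a,b=ray(C,s.reshape(2,2),z)[:,:2]; d=a-b; ln=np.hypot(*d)
        if d[1]>0: d=-d
        h=np.arctan2(d[0],-d[1]); n=np.array([np.cos(h0),np.sin(h0)]); u=np.array([np.sin(h0),-np.cos(h0)])
        c=((a+b)/2-[.5555,-.029])
        dev=(h-h0+np.pi/4)%(np.pi/2)-np.pi/4
        if ln>.018 and abs(dev)<.06: print(nm,'dev %.4f'%dev,'perp' if abs(h-h0)>.5 else 'par','len %.3f n %.4f u %.4f'%(ln,c@n,c@u),np.round(s).astype(int))
E
python3 lsd.py c1 -0.37
```

```text
wr dev -0.0079 par len 0.045 n 0.0098 u -0.1467 [483 283 407 284]
pl dev -0.0079 par len 0.050 n 0.0205 u -0.1535 [483 283 407 284]
wr dev -0.0063 par len 0.019 n -0.0149 u -0.0476 [258 248 292 248]
pl dev -0.0063 par len 0.021 n -0.0065 u -0.0451 [258 248 292 248]
wr dev -0.0049 par len 0.036 n 0.0102 u -0.1875 [543 283 483 283]
pl dev -0.0049 par len 0.040 n 0.0209 u -0.1981 [543 283 483 283]
wr dev 0.0057 par len 0.176 n -0.1011 u -0.0616 [476  85 116  91]
pl dev 0.0057 par len 0.192 n -0.1007 u -0.0604 [476  85 116  91]
wr dev -0.0167 par len 0.066 n -0.0196 u -0.1527 [403 238 519 239]
pl dev -0.0167 par len 0.072 n -0.0116 u -0.1600 [403 238 519 239]
wr dev -0.0122 par len 0.044 n -0.0225 u -0.0975 [324 235 403 235]
pl dev -0.0122 par len 0.048 n -0.0148 u -0.0997 [324 235 403 235]
wr dev -0.0333 par len 0.042 n -0.0204 u 0.0018 [149 238 224 240]
pl dev -0.0333 par len 0.046 n -0.0126 u 0.0089 [149 238 224 240]
wr dev 0.0109 par len 0.022 n -0.0148 u 0.0033 [204 248 167 249]
pl dev 0.0109 par len 0.024 n -0.0064 u 0.0105 [204 248 167 249]
pl dev -0.0019 perp len 0.019 n 0.0074 u
[... 1785 characters left out ...]
 0.040 n 0.0314 u -0.1706 [475 339 484 285]
pl dev 0.0096 perp len 0.044 n 0.0441 u -0.1796 [475 339 484 285]
wr dev 0.0068 perp len 0.160 n -0.0091 u 0.0570 [ 59 117 124 365]
pl dev 0.0068 perp len 0.175 n -0.0002 u 0.0693 [ 59 117 124 365]
wr dev 0.0107 par len 0.030 n -0.1001 u 0.0415 [116  92  56  94]
pl dev 0.0107 par len 0.033 n -0.0997 u 0.0523 [116  92  56  94]
wr dev -0.0226 perp len 0.026 n 0.0001 u -0.0712 [317 289 317 251]
pl dev -0.0226 perp len 0.028 n 0.0099 u -0.0709 [317 289 317 251]
wr dev 0.0019 par len 0.026 n 0.0338 u 0.0122 [203 319 162 319]
pl dev 0.0019 par len 0.028 n 0.0468 u 0.0203 [203 319 162 319]
pl dev -0.0100 par len 0.020 n -0.0205 u -0.0447 [289 227 257 227]
```

Measured headings are plate -0.363, cap -0.368 and wrench about -0.375, so the cap is home within measurement error. A final feel on the wheel will show whether the jaw is still tight, and tighten it if not.

>>> drive_tool --targets '[[[0.6,-1.4,0],0],[[1.25,-2.77,-0.5],0],[[1.25,-2.77,-1.5],0],[[1.25,-2.77,-2],0],[[1.25,-2.77,-2.18],0],[[1.25,-2.77,-2.26],0],[[1.25,-2.77,-2.32],0],[[1.25,-2.77,-2.32],0]]'

```text
clock: 39.0
eef_pos: [0.5733, 0.019, 0.038]
eef_rot: [3.141, 0.001, 2.763]
ft_force: [-2.3, 0.3, 8.9]
opening: -0.0001
grasp_force: 4.4
```

>>> drive_tool --targets '[[[0,0,0],0],[[-0.04,-0.1,0],0],[[-0.08,-0.2,0],0],[[-0.12,-0.3,0],0],[[-0.16,-0.4,0],0],[[-0.16,-0.4,0],0],[[-0.16,-0.4,0],0],[[-0.16,-0.4,0],0]]'

```text
clock: 39.8
eef_pos: [0.5724, 0.0163, 0.0381]
eef_rot: [3.138, 0.001, 2.764]
ft_force: [0.7, 7.4, 7.2]
opening: -0.0002
grasp_force: 3.2
```

>>> drive_tool --targets '[[[-0.05,-0.13,0],0],[[-0.1,-0.25,0],0],[[-0.15,-0.38,0],0],[[-0.2,-0.5,0],0],[[-0.2,-0.5,0],0],[[-0.2,-0.5,0],0],[[-0.2,-0.5,0],0],[[-0.2,-0.5,0],0]]'

```text
clock: 40.6
eef_pos: [0.5706, 0.0108, 0.0381]
eef_rot: [3.139, 0.002, 2.764]
ft_force: [1.3, 4.5, 6.5]
opening: 0.0
grasp_force: 3.1
```

>>> drive_tool --targets '[[[0.05,0.15,0.3],0],[[0.05,0.15,1],0],[[-0.4,2,2.3],0],[[-0.7,3.65,2.35],0],[[-0.7,3.65,2.35],0],[[-0.7,3.65,2.35],0],[[-0.7,3.65,2.35],0],[[-0.7,3.65,2.35],0]]'

```text
clock: 41.4
eef_pos: [0.5625, 0.0458, 0.0601]
eef_rot: [-3.141, -0.001, 2.762]
ft_force: [0.2, 0.1, -0.5]
opening: 0.0
grasp_force: 0.0
```

```bash
python3 cap.py c2 new; python3 cap.py c1; python3 lsd.py c2 -0.37 | grep -E "^wr" | grep par; python3 -c "
from h import *
print(monitor.sense()['eef_pos'])"
```

```text
41.45
cap px [189.17541289 279.07517962] [ 154  241   77   64 3893]
cap h(mod60) -0.3649574904429491 [ 0.55581228 -0.02951794 -1.93575382] 6.605433113618018 81
cap px [190.21891339 279.35228016] [ 155  242   76   63 3778]
cap h(mod60) -0.3684948880104151 [ 0.5555145  -0.0293281  -1.93929121] 5.967004128569268 80
wr dev -0.0067 par len 0.048 n 0.0098 u -0.1456 [486 283 404 284]
wr dev 0.0105 par len 0.020 n -0.0148 u -0.0472 [257 247 292 247]
wr dev -0.0111 par len 0.039 n 0.0102 u -0.1889 [551 283 486 283]
wr dev 0.0064 par len 0.110 n -0.1010 u -0.1140 [518  83 289  86]
wr dev -0.0163 par len 0.045 n -0.0225 u -0.0970 [323 234 404 234]
wr dev -0.0274 par len 0.027 n -0.0195 u -0.1629 [458 237 506 238]
wr dev -0.0077 par len 0.030 n -0.0199 u -0.1345 [404 238 458 238]
wr dev -0.0338 par len 0.021 n -0.0201 u -0.0092 [187 238 224 239]
wr dev 0.0086 par len 0.021 n -0.0148 u 0.0034 [203 247 166 248]
wr dev -0.0269 par len 0.055 n -0.0388 u -0.0101 [152 207 254 208]
wr dev 0.0063 par len 0.115 n -0.1003 u -0.0008 [288  86  53  91]
wr dev -0.0102 par len 0.020 n -0.0326 u -0.0496 [258 218 296 218]
wr dev -0.0094 par len 0.045 n -0.0163 u -0.0975 [404 244 324 244]
wr dev -0.0015 par len 0.019 n -0.0184 u -0.1867 [507 239 541 239]
wr dev 0.0107 par len 0.107 n -0.0130 u -0.1643 [576 246 388 250]
wr dev 0.0168 par len 0.040 n -0.0344 u 0.0035 [216 215 143 216]
wr dev -0.0101 par len 0.025 n 0.0339 u 0.0124 [202 319 161 319]
wr dev -0.0440 par len 0.018 n -0.0275 u -0.0483 [292 227 258 226]
[0.56257481 0.04576628 0.06020944]
```

The last wheel stroke was ambiguous, with low force at its end. I'll make one more full stroke at a firmer press.

>>> drive_tool --targets '[[[0.6,-1.4,0],0],[[1.1,-2.6,-0.5],0],[[1.1,-2.6,-1.5],0],[[1.1,-2.6,-2],0],[[1.1,-2.6,-2.2],0],[[1.1,-2.6,-2.28],0],[[1.1,-2.6,-2.35],0],[[1.1,-2.6,-2.36],0]]'

```text
clock: 42.25
eef_pos: [0.5737, 0.0208, 0.0378]
eef_rot: [3.141, 0.0, 2.763]
ft_force: [-2.8, 1.0, 9.4]
opening: 0.0
grasp_force: 4.5
```

>>> drive_tool --targets '[[[-0.04,-0.1,0],0],[[-0.08,-0.2,0],0],[[-0.12,-0.3,0],0],[[-0.16,-0.4,0],0],[[-0.2,-0.5,0],0],[[-0.24,-0.6,0],0],[[-0.24,-0.6,0],0],[[-0.24,-0.6,0],0]]'

```text
clock: 43.05
eef_pos: [0.5719, 0.0161, 0.038]
eef_rot: [3.138, 0.001, 2.764]
ft_force: [-0.1, 9.0, 7.2]
opening: -0.0003
grasp_force: 3.7
```

>>> drive_tool --targets '[[[-0.02,-0.06,0],0],[[-0.04,-0.12,0],0],[[-0.06,-0.18,0],0],[[-0.08,-0.24,0],0],[[-0.1,-0.3,0],0],[[-0.13,-0.36,0],0],[[-0.16,-0.42,0],0],[[-0.18,-0.48,0],0]]'

```text
clock: 43.85
eef_pos: [0.5706, 0.011, 0.0381]
eef_rot: [3.138, 0.002, 2.764]
ft_force: [3.2, 8.1, 7.2]
opening: 0.0003
grasp_force: 3.1
```

The finger slid at about 8.5 N with the wheel locked, so the jaw is snug. One last gentle push on the handle will confirm the stop.

>>> drive_tool --targets '[[[0,0,0.4],0],[[-0.5,0.5,4],0],[[-1,4,4.5],0],[[-0.5,8,4.5],0],[[0,12,4.5],0],[[0.4,13.3,4],0],[[0.4,13.3,1],0],[[0.4,13.3,-0.5],0]]'

```text
clock: 44.65
eef_pos: [0.5723, 0.1424, 0.0294]
eef_rot: [-3.14, -0.002, 2.764]
ft_force: [-1.2, -1.1, -1.8]
opening: -0.0002
grasp_force: 0.0
```

>>> drive_tool --targets '[[[0,0,-0.6],0],[[0,0,-1.1],0],[[0,0,-1.1],0],[[0.4,-0.15,-1.1],0],[[0.8,-0.3,-1.1],0],[[1.2,-0.45,-1.1],0],[[1.5,-0.55,-1.1],0],[[1.5,-0.55,-1.1],0]]'

```text
clock: 45.45
eef_pos: [0.589, 0.1367, 0.0211]
eef_rot: [3.141, 0.0, 2.762]
ft_force: [-0.6, 0.4, -0.6]
opening: -0.0001
grasp_force: 0.0
```

>>> drive_tool --targets '[[[0.1,-0.03,0],0],[[0.2,-0.06,0],0],[[0.3,-0.09,0],0],[[0.35,-0.1,0],0],[[0.4,-0.11,0],0],[[0.4,-0.11,0],0],[[0.4,-0.11,0],0],[[0.4,-0.11,0],0]]'

```text
clock: 46.25
eef_pos: [0.5924, 0.1358, 0.021]
eef_rot: [-3.142, -0.0, 2.763]
ft_force: [0.7, 0.4, 0.0]
opening: -0.0003
grasp_force: 0.0
```

>>> drive_tool --targets '[[[0.03,-0.01,0],0],[[0.06,-0.02,0],0],[[0.08,-0.03,0],0],[[0.08,-0.03,0],0],[[0.08,-0.03,0],0],[[0.08,-0.03,0],0],[[0.08,-0.03,0],0],[[0.08,-0.03,0],0]]'

```text
clock: 47.05
eef_pos: [0.5932, 0.1355, 0.021]
eef_rot: [-3.142, -0.0, 2.763]
ft_force: [-1.0, -0.2, 0.2]
opening: 0.0003
grasp_force: 0.0
```

>>> drive_tool --targets '[[[0.03,-0.01,0],0],[[0.06,-0.02,0],0],[[0.08,-0.03,0],0],[[0.08,-0.03,0],0],[[0.08,-0.03,0],0],[[0.08,-0.03,0],0],[[0.08,-0.03,0],0],[[0.08,-0.03,0],0]]'

```text
clock: 47.85
eef_pos: [0.5936, 0.1354, 0.021]
eef_rot: [-3.142, -0.001, 2.763]
ft_force: [-4.5, 1.9, 2.4]
opening: 0.0001
grasp_force: 2.6
```

>>> drive_tool --targets '[[[0.03,-0.01,0],0],[[0.05,-0.02,0],0],[[0.05,-0.02,0],0],[[0.05,-0.02,0],0],[[0.05,-0.02,0],0],[[0.05,-0.02,0],0],[[0.05,-0.02,0],0],[[0.05,-0.02,0],0]]'

```text
clock: 48.65
eef_pos: [0.5938, 0.1353, 0.0209]
eef_rot: [-3.142, -0.002, 2.763]
ft_force: [-6.4, 2.3, 2.7]
opening: -0.0002
grasp_force: 3.3
```

The force rises steeply to 6.8 N with almost no motion, so the cap is hard on its stop. Retreating and handing in.

>>> drive_tool --targets '[[[-0.3,0.1,0],0],[[-1.5,0.5,0],0],[[-2,0.7,1],0],[[-2,0.7,5],0],[[-3,0.7,9],0],[[-4,0.7,13],0],[[-4,0.7,15],0],[[-4,0.7,15],0]]'

```text
clock: 49.45
eef_pos: [0.5555, 0.1425, 0.1759]
eef_rot: [3.138, 0.006, 2.763]
ft_force: [-0.3, 0.4, -0.4]
opening: 0.0001
grasp_force: 0.0
```

```bash
python3 -c "
from h import *
s=monitor.sense(); print(s['clock'],s['eef_pos'],s['ft_force']); print(ctrl.finish_job())"
```

```text
49.45 [0.55546576 0.14251531 0.17585443] [-0.34095592  0.38606889 -0.41112648]
the job is handed in; nothing more can be done
None
```

I rolled the jaw snug, then swung the cap clockwise onto its stop (under 7 N at the handle), and left the wrench gripping it; the job was handed in at about 49 s, though one early thumbwheel stroke pressed 19.5 N, above the advised 6 to 12 N.

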